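Hold the whiteboard answer up to the webcam

TASK

The remote tutor wants to see the drawing on the small framed whiteboard. Lift the whiteboard up and off its hook by the frame and hold it up, the right way up, about 20 cm straight in front of the webcam: the drawing squarely facing the lens and the middle of the board level with the lens. Finish while still holding it there, still and clear of everything else, and do not wrench the hook, bump the webcam or disturb the mug, marker and eraser on the desk.

Things in the scene. Friction and masses are not known exactly. Their poses are not given: they have to be found in the camera images.
- board_mid (a point): centre of the small framed whiteboard (inside the panel, mid thickness): 220 wide (y axis) x 160 high (z axis, up) x 12 mm thick (x axis), about 0.26 kg, white panel (6 mm) in a blue frame 18 mm broad and 12 mm thick with grey corners. The drawing (blue triangle, green circle) is on the face that looks along its -x axis; the back is plain brown
- rail_a (a point): point in the middle of the board's top frame rail, 65 mm to the +y side of the hanging loop, 9 mm below the rail's upper edge and 71 mm above board_mid. Here the rail (12 mm thick, 18 mm high) can be pinched front to back from above, clear of the hook
- rail_b (a point): the same on the other side of the loop, 65 mm to -y
- loop (a point): top of the whiteboard's closed steel wire hanging loop (centre of the 3.5 mm wire), 30 mm above the frame's upper edge, 110 mm above board_mid. The loop is an arch 40 mm wide in the plane of the board; it hangs loosely on the hook's bar and the board can swing there
- hook (a point): place on the hook's bar (centre line) where the loop hangs: level round steel bar, 6 mm diameter, 275 mm above the desk, pointing along -x. 14 mm beyond this point it bends up at 45 degrees and ends 8 mm higher, 22 mm beyond this point. The post is 80 mm behind (+x). To come off, the loop must rise 10 to 20 mm, then move at least 30 mm along -x
- stand: the hanging stand with the hook: heavy dark steel disc 144 mm across and 14 mm high on the desk, round post 14 mm thick and about 275 mm high, one hook arm at its top. It stays where it is. Origin on the desk under the post; its hook points along -x
- lens (a point): the webcam's lens, centre of its front glass. The lens looks level along this point's -x axis (z up). The head is a black box 88 wide x 30 deep x 32 mm high, the lens stands out 4 mm from its front
- webcam: the webcam's small black tripod, feet within 62 mm of its axis, origin on the desk under the column; the column is set to a height that differs from day to day (lens 165 to 215 mm above the desk), lens towards -x, always roughly back towards the robot. It stays where it is
- mug: blue mug, 80 mm wide and 92 mm high with a handle towards its +y, origin at the centre of its underside; leave it alone
- eraser: whiteboard eraser, orange with grey felt, 90 x 44 x 30 mm, origin at the centre of its underside; leave it alone
- marker: white and red board marker lying on the desk, 127 mm long (x axis), 16 mm thick, origin under its middle; leave it alone
Mind the look-alikes: they are no part of the job. Leave any turquoise or yellow look-alike of the part that bears board_mid alone.

How it is judged (in metres and radians):
On the way:
1. the whiteboard is lifted off the hook and held clear of the stand (distance between loop and hook above 0.05 m and contact force between whiteboard and stand below 0.2 N and contact force between the fingers and whiteboard above 1 N), for 0.2 s.
At the end, for the whole second after the job is handed in: the gripper holds the whiteboard still in the air, touching nothing else: board centre 170 to 230 mm in front of the lens, within 25 mm of the lens's axis sideways and in height, drawing side facing the lens within 11 degrees, loop edge up and upright within 9.7 degrees (x of board_mid in the frame of lens between -0.23 and -0.17 m and y of board_mid in the frame of lens between -0.025 and 0.025 m and z of board_mid in the frame of lens between -0.025 and 0.025 m and x of lens in the frame of board_mid below -0.1 m and angle between the x axis of board_mid and the x axis of lens, either way round below 0.2 rad and angle between board_mid's own z axis and vertical below 0.17 rad and linear speed of whiteboard below 0.02 m/s and angular speed of whiteboard below 0.15 rad/s and contact force between the fingers and whiteboard above 1 N and contact force between whiteboard and stand below 0.2 N and contact force between whiteboard and webcam below 0.2 N and contact force between whiteboard and mug below 0.2 N and contact force between whiteboard and eraser below 0.2 N and contact force between whiteboard and marker below 0.2 N); the arm keeps its last pose, push and grip.
It fails at once if the hook was wrenched (more than 25 N on the stand) (contact force between stand and anything else above 25 N).
It fails at once if the webcam was bumped (contact force between webcam and anything else above 3 N).
It fails at once if the mug was disturbed (moved more than 20 mm) (distance of mug from where it was at the start of the episode above 0.02 m).
It fails at once if the eraser was disturbed (moved more than 20 mm) (distance of eraser from where it was at the start of the episode above 0.02 m).
It fails at once if the marker was disturbed (moved more than 20 mm) (distance of marker from where it was at the start of the episode above 0.02 m).
It also fails if it takes over 38 s, if anything falls off the work surface, if the arm or the gripper's body presses on something with over 40 N, if the wrist force passes 120 N, or if a joint passes its speed limit or range.

ROBOT

A 6-joint arm with a two-finger parallel gripper is mounted at the origin on the work surface. World frame = base frame: x ahead of the robot, y to its left, z up, the work surface at z = 0. Lengths are in mm, angles in degrees, forces in N, time in s.
With the tool pointing down it reaches from about 350 to 850 mm from the base axis. Payload 8.1 kg.
Tool frame: the origin (TCP) lies midway between the tips of the shut fingers; the grasp point (between the pads) lies 19 mm behind it; z points along the fingers, x is the direction in which the jaws open and shut, and the axes are right-handed (so a half turn about z gives the same grasp; the last joint's range is limited). The gripper opens to 85 mm and grips with 20 to 120 N. Pads are 22 mm wide; open, the fingers measure 114 mm over their backs; the gripper's body (76 mm by 85 mm) begins 54 mm behind the grasp point. The pads swing forward as they close: fully open they stand 13 mm farther back than shut.
Start: joints at [70.508, 7.471, 85.268, -0, 87.261, -4.893], TCP at [151.209, 580.639, 231.292] pointing down, gripper open.
Joint ranges: [-169.43, 169.43], [-51.17, 129.36], [1.28, 143.12], [-76.62, 256.62], [0, 156.53], [-152.29, 152.29]. Speed limits (degrees/s): [136.94, 136.94, 159.86, 180, 180, 180].

INTERFACE

Orientations are given as [roll, pitch, yaw] about the fixed x, y, z axes, in that order (R = Rz(yaw) Ry(pitch) Rx(roll)).
In Python, from bench import monitor, cams, r gives the robot as it stands.
- The arm moves only by the tool jog_arm, never from a script. Its arguments are lists of equal length, an entry for each row: "offset": the shift along the tool's x, y, z in mm, a list of three; "delta_rot": the turn, a rotation vector about the tool's x, y, z in degrees, a list of three; "jaw": the opening in per cent of the stroke, from 0 (shut) to 100 (fully open). In form: {"offset": [[x, y, z], ...], "delta_rot": [[rx, ry, rz], ...], "jaw": [jaw, ...]}. A call has 1 to 20 rows; each row shifts and turns the pose as measured when the row begins, along the tool's axes as they then stand; what a row does not reach is not made up. A row lasts 1/10 s, in which the tool goes at most 50 mm and 8.59 degrees, less where a joint would pass 70% of its speed; a pose out of reach is approached as far as the arm can. A call is refused whole if a number of a shift passes 50 or a number of a turn 8.59, either way. A call with a gripper value outside its range is refused whole. The fingers move at their own pace and stop on an object; "newtons" is the grip in N (left out, the last holds). Time passes only in rows, so rows that do not move let the fingers close. It gives the time, the measured TCP pose, the force and the opening at its end, in the units of the state.
- monitor.sense(): the state, without advancing time (a new reading comes with each control period).
- cams.snapshot(name): name is "scene" or "side" or "wrist"; returns (picture, depth): 400x640x3 uint8, red, green, blue; 400x640 float32, mm along the optical axis (not along the pixel's ray), 0 where there is no reading.
- cams.camera_model(name): a dict with "K" (3x3 intrinsics, pixels), "camera_from_world" (4x4, takes a point from world to camera coordinates). Camera axes: x right, y down, z forward; pixel columns grow to the right and rows downward; lengths in mm; the calibration is good to about 2 mm. A picture is of the moment at which its call begins: read the wrist's pose just before it. camera_model takes no time and is no camera call; for the wrist camera it gives the pose at the moment of the call.
- r.hand_in(): hands the job in, once; it reports no verdict.
The state is a dict: "time": time; "joint_pos": joint angles; "qd": joint speeds; "joint_efforts": joint torques, N m; "tool_pos": TCP position; "tcp_rot": TCP orientation; "ft_force": force on the tool from outside, world axes, zero at the start; "wrist_torque": the same for the moment, N m; "finger_gap": finger opening in mm.
Only numpy, scipy, OpenCV 4.12 (cv2) and the standard library are available. Lean on these libraries where they do the work, as an engineer would, in place of code of your own. Each camera call takes 0.05 s, during which the arm holds its last target.

## Working session

There is one attempt and no reset: what is moved stays moved. The work goes in short steps, Python scripts to look and compute and a tool call to move; the robot and the scene stay as the last step left them, time stands still between calls to the robot, and variables do not carry over. Pictures are saved under pics/ and viewed, and the job is handed in when it is done.

Besides the shell and the picture viewer there is one more tool, called after "Request:" in YAML: its name, and indented under it one key for each argument. jog_arm: Moves the arm, as the interface text tells. Its arguments: {"type":"object","properties":{"offset":{"type":"array","items":{"type":"array","items":{"type":"number"}}},"delta_rot":{"type":"array","items":{"type":"array","items":{"type":"number"}}},"jaw":{"type":"array","items":{"type":"number"}},"newtons":{"type":"number"}},"required":["offset","delta_rot","jaw"]}

```bash
ls; mkdir -p pics
python3 - <<'E'
from bench import monitor, cams, r
import cv2,numpy as np
s=monitor.sense();print(s)
for n in ["scene","side","wrist"]:
    p,d=cams.snapshot(n);m=cams.camera_model(n)
    cv2.imwrite(f"pics/{n}0.png",p[...,::-1]);np.savez(f"{n}0.npz",p=p,d=d,K=m["K"],T=m["camera_from_world"])
    print(n,np.round(m["K"],1).tolist(),np.round(m["camera_from_world"],3).tolist())
E
```

```text
pics
{'time': 0.0, 'joint_pos': array([ 7.05092564e+01,  7.51446288e+00,  8.53298216e+01,  9.97729364e-04,
        8.72605725e+01, -4.89451723e+00]), 'qd': array([-0.00735208,  0.0654996 ,  0.0506598 ,  0.02855513,  0.01498117,
        0.00627847]), 'joint_efforts': array([-1.95931352e-03, -5.69425642e+01, -5.00522053e+01, -8.73108311e-04,
        1.60362467e-02,  8.60104734e-06]), 'tool_pos': array([151.00771631, 580.12281442, 230.24595037]), 'tcp_rot': array([-1.79990061e+02,  1.04389555e-01,  7.54037341e+01]), 'ft_force': array([ 0.11308446,  0.32426265, -0.64495561]), 'wrist_torque': array([0.00273574, 0.01614942, 0.03597576]), 'finger_gap': 85.14609351933709}
scene [[410.0, 0.0, 319.6], [0.0, 410.0, 200.6], [0.0, 0.0, 1.0]] [[0.652, 0.759, 0.0, -423.729], [0.399, -0.343, -0.85, -22.206], [-0.645, 0.554, -0.526, 1498.713], [0.0, 0.0, 0.0, 1.0]]
side [[465.3, 0.0, 314.4], [0.0, 465.3, 204.3], [0.0, 0.0, 1.0]] [[0.995, -0.093, 0.024, -502.28], [-0.034, -0.576, -0.817, 236.731], [0.089, 0.812, -0.577, 1307.677], [0.0, 0.0, 0.0, 1.0]]
wrist [[304.2, 0.0, 320.3], [0.0, 304.2, 200.0], [0.0, 0.0, 1.0]] [[0.252, 0.968, -0.001, -598.955], [0.933, -0.243, 0.266, -34.252], [0.257, -0.068, -0.964, 377.856], [0.0, 0.0, 0.0, 1.0]]
```

View pics/scene0.png

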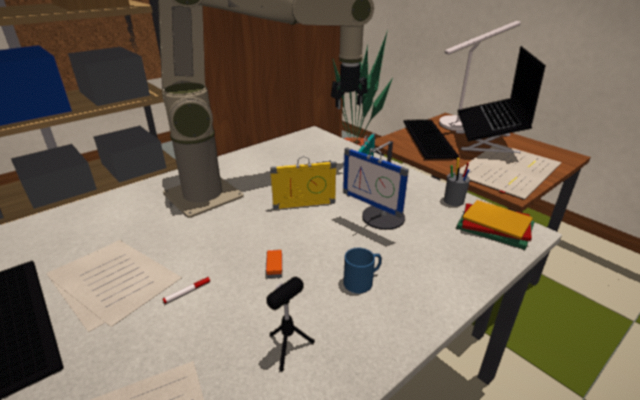

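View pics/side0.png

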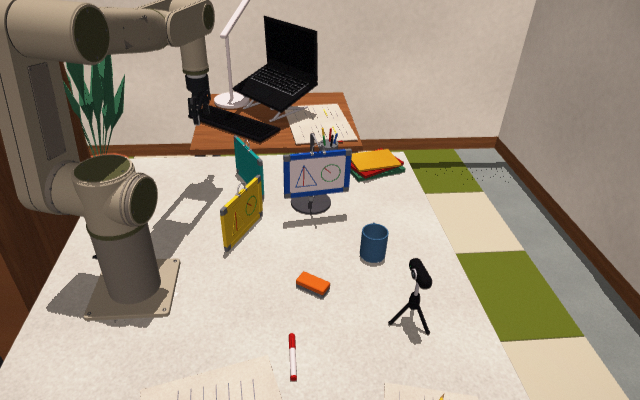

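View pics/wrist0.png

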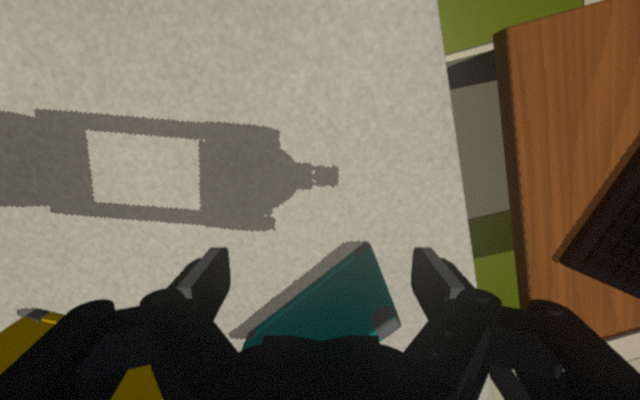

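Three boards are visible:
- **Blue frame with white panel:** scene (375,182), side (317,173). It has the triangle and circle and hangs on the hook, so it fits the description.
- **Yellow:** scene (304,185), a look-alike.
- **Turquoise:** side (249,168), a look-alike.

I'll confirm with an enlarged crop and fit points.

Run:
```python
import cv2,numpy as np
a=np.load("scene0.npz");b=np.load("side0.npz")
c1=cv2.resize(a["p"][130:240,330:425,::-1],None,fx=4,fy=4,interpolation=cv2.INTER_CUBIC)
c2=cv2.resize(b["p"][125:225,275:365,::-1],None,fx=4,fy=4,interpolation=cv2.INTER_CUBIC)
h=440;o=np.zeros((h,c1.shape[1]+c2.shape[1],3),np.uint8);o[:c1.shape[0],:c1.shape[1]]=c1;o[:c2.shape[0],c1.shape[1]:]=c2
cv2.imwrite("pics/board.png",o)
c1=cv2.resize(a["p"][270:375,255:325,::-1],None,fx=5,fy=5,interpolation=cv2.INTER_CUBIC)
c2=cv2.resize(b["p"][245:345,380:440,::-1],None,fx=5,fy=5,interpolation=cv2.INTER_CUBIC)
o=np.zeros((530,c1.shape[1]+c2.shape[1],3),np.uint8);o[:c1.shape[0],:c1.shape[1]]=c1;o[:c2.shape[0],c1.shape[1]:]=c2
cv2.imwrite("pics/cam.png",o)
def pts(z):
    K,T,d=z["K"],z["T"],z["d"];v,u=np.mgrid[:400,:640]
    P=np.stack([(u-K[0,2])/K[0,0]*d,(v-K[1,2])/K[1,1]*d,d],-1)
    return (P-T[:3,3])@T[:3,:3]
for n,z,(r0,r1,c0,c1) in [("scene",a,(140,220,335,415)),("side",b,(135,205,280,355))]:
    W=pts(z)[r0:r1,c0:c1];hsv=cv2.cvtColor(z["p"],cv2.COLOR_RGB2HSV)[r0:r1,c0:c1]
    m=(hsv[...,0]>105)&(hsv[...,0]<125)&(hsv[...,1]>140)&(z["d"][r0:r1,c0:c1]>0)
    Q=W[m];med=np.median(Q,0);Q=Q[np.linalg.norm(Q-med,axis=1)<160]
    c=Q.mean(0);
    for _ in range(3):
        U,S,V=np.linalg.svd(Q-Q.mean(0),full_matrices=False);Q=Q[abs((Q-Q.mean(0))@V[2])<8]
    print(n,len(Q),"mean",Q.mean(0).round(1),"normal",V[2].round(3),"min",Q.min(0).round(0),"max",Q.max(0).round(0))
    e=V[0];print("long",e.round(3))
    y=(Q-Q.mean(0))@e;print(y.min(),y.max())
for n,z,(r0,r1,c0,c1) in [("scene",a,(272,310,262,308)),("side",b,(252,295,405,436))]:
    W=pts(z)[r0:r1,c0:c1];m=(z["p"][r0:r1,c0:c1].max(-1)<70)&(W[...,2]>120)
    Q=W[m];print(n,len(Q),Q.mean(0).round(1),Q.min(0).round(0),Q.max(0).round(0))
```

```text
scene 696 mean [556.9 305.5 180.7] normal [-0.143  0.99  -0.005] min [430. 285.  91.] max [648. 325. 251.]
long [ 0.983  0.142 -0.118]
-128.42866129696398 97.75493258442627
side 809 mean [532.8 304.5 177.2] normal [-0.142  0.99  -0.003] min [429. 285.  90.] max [647. 326. 255.]
long [-0.988 -0.142 -0.06 ]
-116.67623332737358 107.89699742317936
scene 623 [ 753.6 -180.5  184.6] [ 732. -517.  144.] [1252. -134.  770.]
side 396 [ 737.5 -185.4  186.7] [ 391. -972.  148.] [ 759. -127.  959.]
```

View pics/board.png

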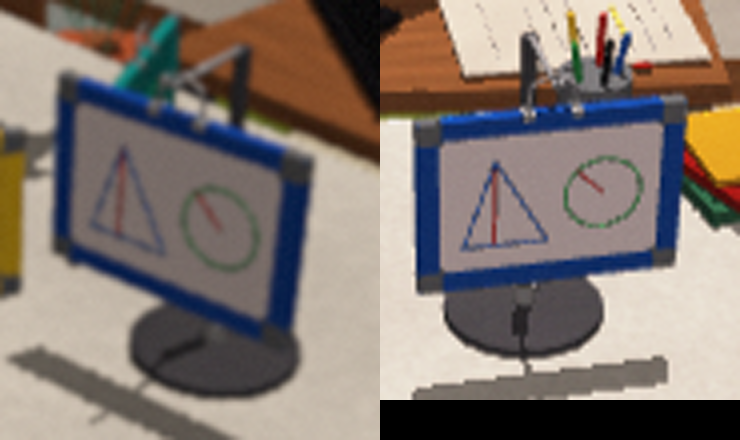

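View pics/cam.png

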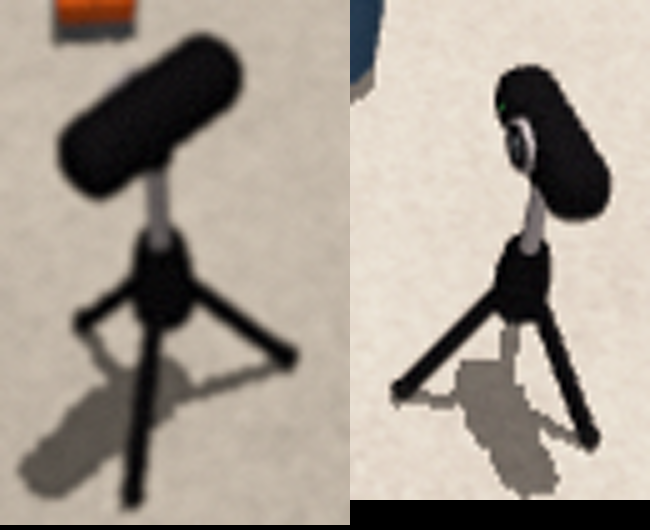

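The crop confirms it: blue frame, white panel, loop on the hook. In the side view the webcam's lens ring is at about (414,274). Next I'll measure both more precisely.

```bash
cat > h.py <<'E'
import cv2,numpy as np
def pts(z):
    K,T,d=z["K"],z["T"],z["d"];v,u=np.mgrid[:400,:640]
    P=np.stack([(u-K[0,2])/K[0,0]*d,(v-K[1,2])/K[1,1]*d,d],-1)
    return (P-T[:3,3])@T[:3,:3]
E
python3 - <<'E'
from h import *
a=np.load("scene0.npz");b=np.load("side0.npz")
# webcam head
al=[]
for n,z,(r0,r1,c0,c1) in [("scene",a,(272,312,262,308)),("side",b,(252,295,405,436))]:
    W=pts(z)[r0:r1,c0:c1];m=(W[...,2]>158)&(W[...,2]<225)&(abs(W[...,0]-745)<70)&(abs(W[...,1]+160)<70)
    Q=W[m];al.append(Q);
    print(n,len(Q),Q.mean(0).round(1),np.percentile(Q,[1,99],axis=0).round(0).tolist())
    rect=cv2.minAreaRect(Q[:,:2].astype(np.float32));print(rect)
    t=Q[Q[:,2]>Q[:,2].max()-6];print("top",Q[:,2].max(),len(t),cv2.minAreaRect(t[:,:2].astype(np.float32)))
A=np.vstack(al);print(cv2.minAreaRect(A[:,:2].astype(np.float32)),np.sort(A[:,2])[[3,-3]])
W=pts(b);p=b["p"]
for v in range(266,284,1):
    print(v,[(tuple(W[v,u].round(0).astype(int)),int(p[v,u].max())) for u in range(409,420,2)])
# hull-ish board rect in plane frame
x=np.array([-.142,.99,0]);x/=np.linalg.norm(x);y=np.cross([0,0,1],x)
for n,z,(r0,r1,c0,c1) in [("scene",a,(140,225,335,415)),("side",b,(135,205,280,355))]:
    Q=pts(z)[r0:r1,c0:c1].reshape(-1,3);Q=Q[(Q[:,2]>60)&(Q[:,2]<262)]
    fx=Q@x; f0=np.median(fx);Q=Q[abs(fx-f0)<9]
    print(n,"face",f0,"y",np.percentile(Q@y,[.3,50,99.7]).round(1),"z",np.percentile(Q[:,2],[.3,99.7]).round(1))
    # refit plane
    G=Q-Q.mean(0);V=np.linalg.svd(G,full_matrices=False)[2];print(V[2].round(4))
E
```

```text
scene 708 [ 749.6 -178.4  181.7] [[727.0, -216.0, 161.0], [762.0, -132.0, 190.0]]
((741.8810424804688, -173.5445556640625), (35.033226013183594, 88.30660247802734), 6.526116847991943)
top 190.93743546262195 362 ((741.33935546875, -173.6162872314453), (33.796321868896484, 82.97785186767578), 7.950616836547852)
side 449 [ 738.7 -180.7  182.2] [[724.0, -214.0, 162.0], [758.0, -131.0, 191.0]]
((739.688720703125, -172.1476593017578), (32.84191131591797, 90.04354095458984), 7.50632381439209)
top 191.80066547881978 210 ((739.7489013671875, -172.1459197998047), (29.800134658813477, 82.70696258544922), 8.473322868347168)
((741.3223266601562, -172.40835571289062), (35.88507080078125, 90.6912612915039), 6.526116847991943) [160.40161341 191.54817094]
266 [((np.int64(725), np.int64(-139), np.int64(168)), 49), ((np.int64(726), np.int64(-150), np.int64(179)), 12), ((np.int64(729), np.int64(-154), np.int64(182)), 12), ((np.int64(732), np.int64(-159), np.int64(187)), 17), ((np.int64(736), np.int64(-161), np.int64(188)), 23), ((np.int64(741), np.int64(-161), np.int64(188)), 21)]
267 [((np.int64(725), 
[... 5011 characters left out ...]
nt64(-3)), 229), ((np.int64(797), np.int64(-28), np.int64(-2)), 227), ((np.int64(733), np.int64(-189), np.int64(162)), 51), ((np.int64(733), np.int64(-199), np.int64(172)), 9)]
283 [((np.int64(777), np.int64(-33), np.int64(1)), 230), ((np.int64(783), np.int64(-32), np.int64(-1)), 227), ((np.int64(789), np.int64(-33), np.int64(0)), 230), ((np.int64(795), np.int64(-34), np.int64(0)), 226), ((np.int64(740), np.int64(-173), np.int64(142)), 107), ((np.int64(732), np.int64(-203), np.int64(172)), 10)]
scene face 225.4892707157918 y [-686.1 -585.2 -465.7] z [ 90.5 251.3]
[-0.1417  0.9899 -0.0025]
side face 227.73267907673429 y [-685.8 -573.5 -466. ] z [ 89.8 252.9]
[ 1.411e-01 -9.900e-01  2.000e-04]
```

Run:
```python
from h import *
a=np.load("scene0.npz");b=np.load("side0.npz");w=np.load("wrist0.npz")
def rep(n,z,lo,hi,zmin,box):
    hsv=cv2.cvtColor(z["p"],cv2.COLOR_RGB2HSV);m=cv2.inRange(hsv,lo,hi)>0;W=pts(z)
    r0,r1,c0,c1=box;mm=np.zeros_like(m);mm[r0:r1,c0:c1]=1
    Q=W[m&mm&(W[...,2]>zmin)&(z["d"]>0)];print(n,len(Q),np.percentile(Q,[1,50,99],axis=0).round(0).tolist())
rep("turq side",b,(80,100,40),(98,255,255),5,(130,215,225,275))
rep("yel side",b,(20,150,60),(32,255,255),5,(165,260,215,270))
rep("yel scene",a,(20,150,60),(32,255,255),5,(150,215,265,342))
rep("mug scene",a,(100,80,20),(125,255,255),5,(245,295,340,385))
rep("eraser scene",a,(3,150,60),(15,255,255),2,(245,280,260,290))
rep("marker",a,(0,130,60),(179,255,255),0,(275,305,160,215))
T=w["T"];c=-T[:3,:3].T@T[:3,3];print("cam",c)
from scipy.spatial.transform import Rotation as R
Rt=R.from_euler("xyz",[-179.99,.104,75.404],degrees=True)
print("cam in tool",Rt.inv().apply(c-[151,580.1,230.2]))
# relative move
for goal in ([601.5,319.3,330],):
    print(Rt.inv().apply(np.array(goal)-[151,580.1,230.2]))
```

```text
turq side 767 [[255.0, 418.0, 10.0], [299.0, 526.0, 102.0], [359.0, 609.0, 163.0]]
yel side 1603 [[238.0, 138.0, 7.0], [292.0, 223.0, 86.0], [352.0, 326.0, 163.0]]
yel scene 2378 [[246.0, 139.0, 7.0], [297.0, 231.0, 84.0], [352.0, 322.0, 159.0]]
mug scene 1160 [[657.0, 57.0, 7.0], [706.0, 87.0, 59.0], [734.0, 162.0, 92.0]]
eraser scene 361 [[460.0, -76.0, 13.0], [507.0, -43.0, 29.0], [541.0, -2.0, 33.0]]
marker 94 [[423.0, -329.0, 5.0], [431.0, -229.0, 13.0], [436.0, -205.0, 19.0]]
cam [ 85.55572474 596.92827102 372.89650643]
cam in tool [  -0.46592079  -67.59783551 -142.68409991]
[-139.03725256  501.66559515  -99.6353504 ]
```

Request:
jog_arm:
  offset:
    - [0,0,-7]
    - [0,0,-7]
    - [0,0,-7]
    - [0,0,-7]
    - [0,0,-7]
    - [0,0,-7]
    - [0,0,-7]
    - [0,0,-7]
    - [0,0,-7]
    - [0,0,-7]
    - [0,0,-7]
    - [0,0,-7]
    - [0,0,-7]
    - [0,0,-7]
    - [0,0,-7]
    - [0,0,-7]
    - [0,0,-7]
    - [0,0,-7]
    - [0,0,-7]
    - [0,0,0]
  delta_rot:
    - [0,0,8.3]
    - [0,0,8.3]
    - [0,0,8.3]
    - [0,0,8.3]
    - [0,0,8.3]
    - [0,0,8.3]
    - [0,0,8.3]
    - [0,0,8.3]
    - [0,0,8.3]
    - [0,0,8.3]
    - [0,0,8.3]
    - [0,0,8.3]
    - [0,0,8.3]
    - [0,0,8.3]
    - [0,0,8.3]
    - [0,0,8.3]
    - [0,0,8.3]
    - [0,0,8.3]
    - [0,0,8.3]
    - [0,0,0]
  jaw: [100,100,100,100,100,100,100,100,100,100,100,100,100,100,100,100,100,100,100,100]
  newtons: 100

```text
time: 2.15
tool_pos: [175.3, 566.8, 358.1]
tcp_rot: [178.6, -0.5, -84.7]
ft_force: [0.6, -0.0, 0.6]
finger_gap: 84.8
```

```bash
cat >> h.py <<'E'
from scipy.spatial.transform import Rotation as R
def rel(goal,yaw,s=None):
    from bench import monitor
    s=monitor.sense(); Rt=R.from_euler("xyz",s["tcp_rot"],degrees=True);G=R.from_euler("xyz",[180,0,yaw],degrees=True)
    print("pos",s["tool_pos"].round(1),"rot",s["tcp_rot"].round(2),"j",s["joint_pos"].round(0),"F",s["ft_force"].round(1),"gap",round(s["finger_gap"],1))
    print("tool shift",Rt.inv().apply(np.array(goal)-s["tool_pos"]).round(1),"rotvec",(Rt.inv()*G).as_rotvec(degrees=True).round(2))
E
python3 -c "
from h import *
rel([601.5,319.3,330],-81.85)"
```

```text
pos [175.3 566.8 358.1] rot [178.64  -0.5  -84.72] j [ 67.   7.  73.   1. 101. 152.] F [ 0.6 -0.   0.6] gap 84.8
tool shift [ 285.4 -402.3   21. ] rotvec [ 1.37 -0.47 -2.87]
```

Request:
jog_arm:
  offset:
    - [23,-34,1]
    - [24,-34,1]
    - [24,-34,1]
    - [24,-34,1]
    - [24,-34,1]
    - [24,-34,1]
    - [24,-34,1]
    - [24,-34,1]
    - [24,-34,1]
    - [24,-34,1]
    - [24,-34,1]
    - [0,0,0]
  delta_rot:
    - [0,0,-0.5]
    - [0,0,-1]
    - [0.5,0,-1]
    - [0.5,-0.4,-0.3]
    - [0.4,0,0]
    - [0,0,0]
    - [0,0,0]
    - [0,0,0]
    - [0,0,0]
    - [0,0,0]
    - [0,0,0]
    - [0,0,0]
  jaw: [100,100,100,100,100,100,100,100,100,100,100,100]

```text
time: 3.35
tool_pos: [591.5, 349.5, 335.1]
tcp_rot: [179.5, -0.2, -81.3]
ft_force: [-0.6, 0.3, 0.2]
finger_gap: 85.4
```

```bash
python3 -c "
from h import *
rel([601.5,319.3,300],-81.85)"
```

```text
pos [591.5 349.5 335.1] rot [179.51  -0.23 -81.3 ] j [ 26.  21.  59.  -0. 101. 108.] F [-0.6  0.3  0.2] gap 85.4
tool shift [31.2 -5.7 35.2] rotvec [ 0.49 -0.23  0.55]
```

Request:
jog_arm:
  offset:
    - [16,-3,5]
    - [15,-3,5]
    - [0,0,12]
    - [0,0,12]
    - [0,0,0]
  delta_rot:
    - [0.5,-0.2,0.5]
    - [0,0,0]
    - [0,0,0]
    - [0,0,0]
    - [0,0,0]
  jaw: [100,100,100,100,100]

```text
time: 3.85
tool_pos: [601.1, 319.4, 295.5]
tcp_rot: [179.7, -0.0, -81.8]
ft_force: [-0.4, -0.3, 0.2]
finger_gap: 85.6
```

```bash
cat > look.py <<'E'
import sys
from h import *
from bench import cams
tag=sys.argv[1]
for n in sys.argv[2:]:
    m=cams.camera_model(n);p,d=cams.snapshot(n)
    cv2.imwrite(f"pics/{n}{tag}.png",p[...,::-1]);np.savez(f"{n}{tag}.npz",p=p,d=d,K=m["K"],T=m["camera_from_world"])
E
python3 -c "
from h import *
rel([601.5,319.3,222],-81.85)"; python3 look.py 1 wrist
```

```text
pos [601.1 319.4 295.5] rot [ 1.7972e+02 -3.0000e-02 -8.1790e+01] j [ 24.  20.  65.   0.  96. 105.] F [-0.4 -0.3  0.2] gap 85.6
tool shift [ 0.1 -0.8 73.5] rotvec [ 0.28 -0.03  0.06]
```

View pics/wrist1.png

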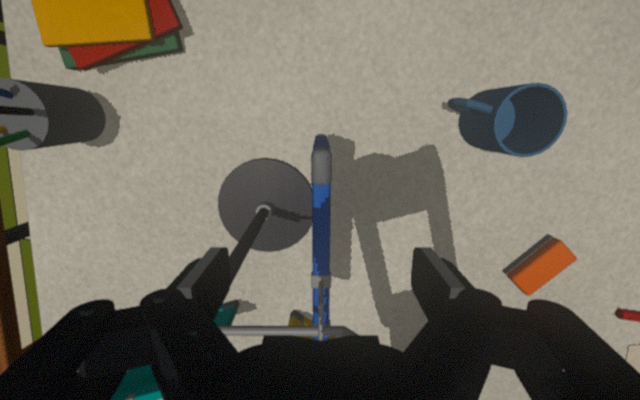

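```bash
python3 -c "
from h import *
z=np.load('wrist1.npz');K,T=z['K'],z['T']
for n,p in dict(tcp=[601.1,319.4,295.5],railtop=[601.8,319.3,251],right_end=[646.4,325.7,251],leg=[557.3,312.9,252],midtop=[537.5,310.1,251]).items():
    c=T[:3,:3]@p+T[:3,3];print(n,(K@c/c[2])[:2].round(0))
hsv=cv2.cvtColor(z['p'],cv2.COLOR_RGB2HSV);m=cv2.inRange(hsv,(105,140,40),(125,255,255))[185:275,300:345]
for v in (5,30,60,85):
    u=np.flatnonzero(m[v]);print(185+v,u.min()+300,u.max()+300)
W=pts(z);print(W[200:270:20,321].round(0))
"
```

```text
tcp [320. 252.]
railtop [320. 221.]
right_end [320. 152.]
leg [320. 284.]
midtop [320. 308.]
190 313 329
215 315 328
245 317 324
270 314 317
[[616. 321. 250.]
 [603. 319. 250.]
 [588. 317. 250.]
 [573. 315. 249.]]
```

The wrist view shows the rail centred between the fingers: frame columns 313–329, corner at row about 152 and loop leg at row about 280, as predicted. I'll descend and close.

Request:
jog_arm:
  offset:
    - [0,0,20]
    - [0,0,20]
    - [0,0,18]
    - [0,0,10]
    - [0,0,6]
    - [0,0,0]
  delta_rot:
    - [0.3,0,0]
    - [0,0,0]
    - [0,0,0]
    - [0,0,0]
    - [0,0,0]
    - [0,0,0]
  jaw: [100,100,100,100,100,100]

```text
time: 4.5
tool_pos: [600.0, 324.9, 224.3]
tcp_rot: [-179.6, 0.1, -81.4]
ft_force: [-0.6, 0.4, 0.7]
finger_gap: 85.5
```

```bash
python3 -c "
from h import *
rel([601.5,319.3,222],-81.85)"; python3 look.py 2 wrist
```

```text
pos [600.  324.9 224.3] rot [-1.7961e+02  1.4000e-01 -8.1430e+01] j [ 24.  20.  71.   0.  88. 106.] F [-0.6  0.4  0.7] gap 85.5
tool shift [ 5.8 -0.6  2.3] rotvec [-0.39  0.14  0.42]
```

View pics/wrist2.png

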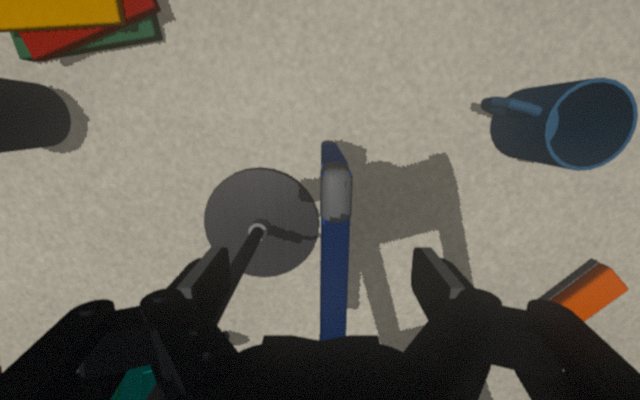

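The tool drifted 6 mm sideways, with the rail now right of centre at column 336. I'll correct that before closing.

Request:
jog_arm:
  offset:
    - [6,-0.5,2]
    - [0,0,0]
  delta_rot:
    - [-0.4,0.1,0.4]
    - [0,0,0]
  jaw: [100,100]

```text
time: 4.75
tool_pos: [602.5, 319.2, 225.1]
tcp_rot: [-179.8, 0.1, -81.8]
ft_force: [0.5, 0.6, -0.2]
finger_gap: 85.4
```

```bash
python3 -c "
from h import *
rel([601.5,319.3,222],-81.85)"
```

```text
pos [602.5 319.2 225.1] rot [-1.7983e+02  8.0000e-02 -8.1840e+01] j [ 24.  20.  71.   0.  88. 105.] F [ 0.5  0.6 -0.2] gap 85.4
tool shift [-0.2  1.   3.1] rotvec [-0.17  0.08  0.01]
```

Request:
jog_arm:
  offset:
    - [0,1,3.5]
    - [0,0,0]
    - [0,0,0]
    - [0,0,0]
    - [0,0,0]
    - [0,0,0]
    - [0,0,0]
    - [0,0,0]
  delta_rot:
    - [0,0,0]
    - [0,0,0]
    - [0,0,0]
    - [0,0,0]
    - [0,0,0]
    - [0,0,0]
    - [0,0,0]
    - [0,0,0]
  jaw: [80,60,45,30,20,17,17,17]
  newtons: 30

```text
time: 5.55
tool_pos: [602.5, 319.1, 223.4]
tcp_rot: [-179.7, 0.1, -81.9]
ft_force: [0.5, -1.1, 0.2]
finger_gap: 14.6
```

```bash
python3 -c "
from h import *
rel([601.5,319.3,222],-81.85)"; python3 look.py 3 side wrist
```

```text
pos [602.5 319.1 223.4] rot [-1.7967e+02  1.4000e-01 -8.1880e+01] j [ 24.  20.  72.   0.  88. 105.] F [ 0.5 -1.1  0.2] gap 14.6
tool shift [-0.3  1.   1.4] rotvec [-0.33  0.14 -0.03]
```

View pics/side3.png

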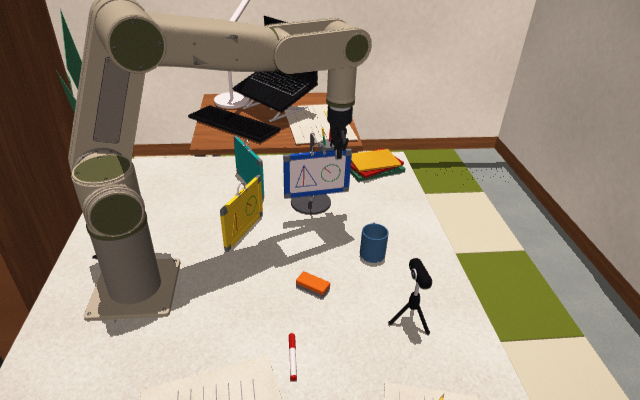

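View pics/wrist3.png

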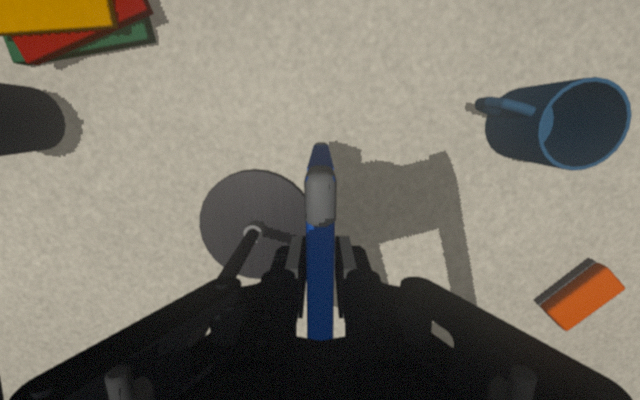

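The fingers straddle the rail symmetrically. I'll grip it firmly.

Request:
jog_arm:
  offset:
    - [0,0,0]
    - [0,0,0]
    - [0,0,0]
    - [0,0,0]
    - [0,0,-2]
    - [0,0,-3]
    - [0,0,-3]
    - [0,0,0]
  delta_rot:
    - [0,0,0]
    - [0,0,0]
    - [0,0,0]
    - [0,0,0]
    - [0,0,0]
    - [0,0,0]
    - [0,0,0]
    - [0,0,0]
  jaw: [8,0,0,0,0,0,0,0]
  newtons: 110

```text
time: 6.45
tool_pos: [602.0, 318.8, 230.5]
tcp_rot: [-179.8, 0.1, -81.9]
ft_force: [0.5, -0.7, -2.9]
finger_gap: 10.0
```

```bash
python3 -c "
from h import *
rel([602.5,319.1,239],-81.85)"; python3 look.py 4 side scene; python3 -c "
from h import *
a=np.load('scene4.npz');b=np.load('side4.npz')
c1=cv2.resize(a['p'][110:230,330:425,::-1],None,fx=4,fy=4,interpolation=cv2.INTER_CUBIC)
c2=cv2.resize(b['p'][105:225,275:365,::-1],None,fx=4,fy=4,interpolation=cv2.INTER_CUBIC)
cv2.imwrite('pics/b4.png',np.hstack([c1,c2]))"
```

```text
pos [602.  318.8 230.5] rot [-1.7979e+02  1.0000e-01 -8.1880e+01] j [ 24.  20.  71.   0.  89. 105.] F [ 0.5 -0.7 -2.9] gap 10.0
tool shift [-0.3 -0.6 -8.5] rotvec [-0.21  0.1  -0.03]
```

View pics/b4.png

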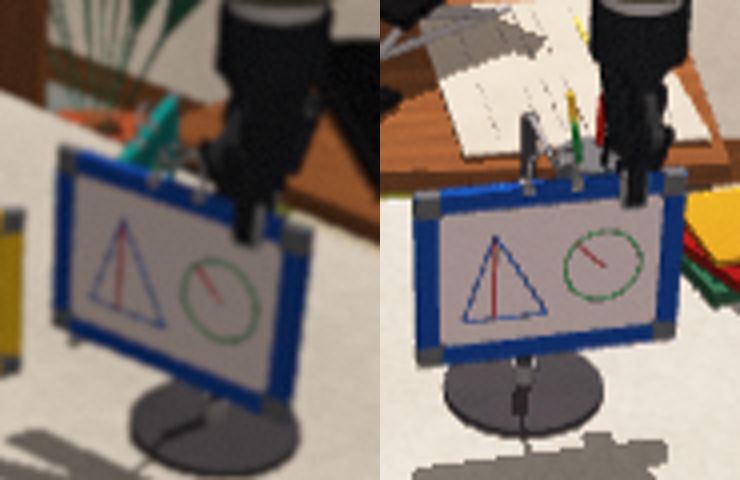

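Contact load is about 2.6 N, roughly the board's weight, and the loop is rising. I'll lift 8 mm more, then check before moving off the hook.

Request:
jog_arm:
  offset:
    - [0,-0.5,-4]
    - [0,0,-4]
    - [0,0,0]
    - [0,0,0]
  delta_rot:
    - [-0.2,0,0]
    - [0,0,0]
    - [0,0,0]
    - [0,0,0]
  jaw: [0,0,0,0]

```text
time: 6.95
tool_pos: [602.3, 318.7, 238.5]
tcp_rot: [179.9, 0.1, -81.9]
ft_force: [-0.4, 0.3, -2.4]
finger_gap: 9.8
```

```bash
python3 -c "
from h import *
rel([602.5,319.1,239],-81.85)"; python3 look.py 5 side scene; python3 -c "
from h import *
a=np.load('scene5.npz');b=np.load('side5.npz')
c1=cv2.resize(a['p'][110:230,330:425,::-1],None,fx=4,fy=4,interpolation=cv2.INTER_CUBIC)
c2=cv2.resize(b['p'][105:225,275:365,::-1],None,fx=4,fy=4,interpolation=cv2.INTER_CUBIC)
cv2.imwrite('pics/b5.png',np.hstack([c1,c2]))
x=np.array([-.142,.99,0]);x/=np.linalg.norm(x);y=np.cross([0,0,1],x)
Q=pts(b)[115:205,278:358].reshape(-1,3);Q=Q[(Q[:,2]>60)&(Q[:,2]<270)];f=Q@x;Q=Q[abs(f-227.5)<9]
for lo,hi in ((-680,-660),(-500,-470)):
  q=Q[(Q@y>lo)&(Q@y<hi)];print(np.percentile(q[:,2],[1,99]))
"
```

```text
pos [602.3 318.7 238.5] rot [ 1.7994e+02  8.0000e-02 -8.1880e+01] j [ 24.  20.  70.   0.  90. 105.] F [-0.4  0.3 -2.4] gap 9.8
tool shift [-0.4 -0.3 -0.5] rotvec [ 0.06  0.08 -0.03]
[105.73229928 264.79311566]
[108.47375657 266.33283185]
```

View pics/b5.png

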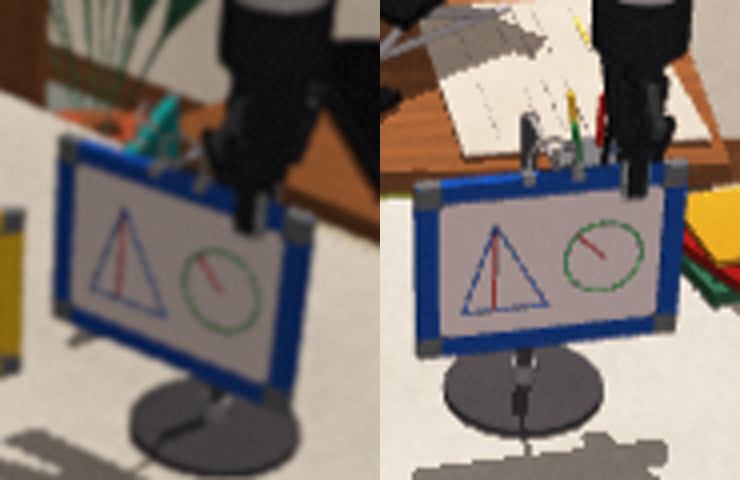

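The board is level, 15 mm up. I'll move off the hook along tool +x.

Request:
jog_arm:
  offset:
    - [4,0,0]
    - [5,0,0]
    - [6,0,0]
    - [6,0,0]
    - [6,0,0]
    - [6,0,0]
    - [7,0,0]
    - [8,0,0]
    - [10,0,0]
    - [10,0,0]
    - [10,0,0]
    - [0,0,0]
  delta_rot:
    - [0,0,0]
    - [0,0,0]
    - [0,0,0]
    - [0,0,0]
    - [0,0,0]
    - [0,0,0]
    - [0,0,0]
    - [0,0,0]
    - [0,0,0]
    - [0,0,0]
    - [0,0,0]
    - [0,0,0]
  jaw: [0,0,0,0,0,0,0,0,0,0,0,0]

```text
time: 8.25
tool_pos: [614.3, 233.1, 238.0]
tcp_rot: [179.9, 0.0, -81.9]
ft_force: [-0.2, 0.6, -2.4]
finger_gap: 10.1
```

```bash
python3 -c "
from h import *
rel([602.5,319.1,239],-81.85)"; python3 look.py 6 side scene
```

```text
pos [614.3 233.1 238. ] rot [ 1.7992e+02  3.0000e-02 -8.1950e+01] j [16. 16. 75.  0. 89. 98.] F [-0.2  0.6 -2.4] gap 10.1
tool shift [-86.8  -0.4  -0.9] rotvec [ 0.08  0.03 -0.1 ]
```

View pics/side6.png

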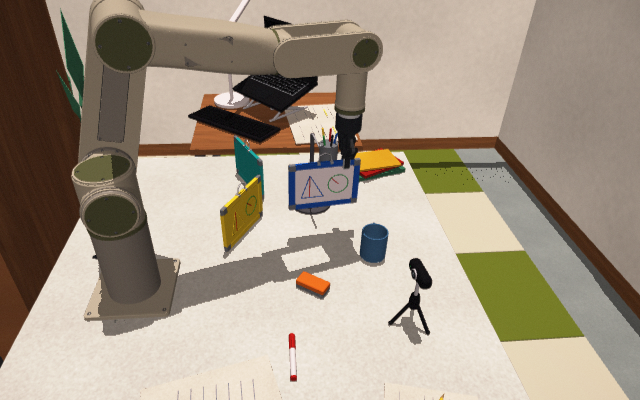

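View pics/scene6.png

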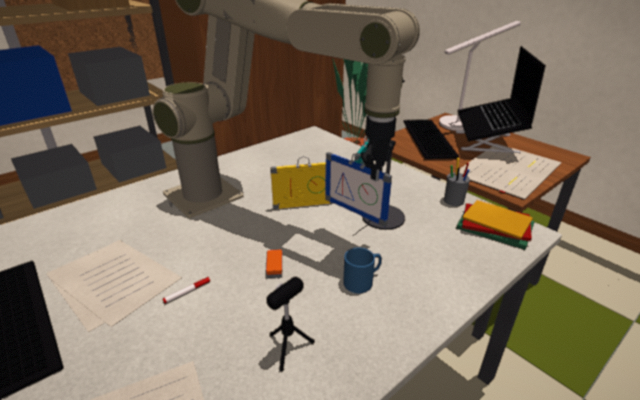

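The board is off the hook: loop and hook are clear of each other and the arm carries about 2.5 N. Now I'll raise it, translate, then turn.

Request:
jog_arm:
  offset:
    - [0,0,-10]
    - [0,0,-15]
    - [5,2,-15]
    - [12,5,-12]
    - [20,8,-5]
    - [24,10,0]
    - [24,10,-1]
    - [24,10,-1]
    - [24,10,0]
    - [24,10,-1]
    - [24,10,-1]
    - [24,10,0]
    - [24,10,-1]
    - [24,10,-1]
    - [24,10,0]
    - [24,10,-1]
    - [18,8,0]
    - [10,5,0]
    - [5,3,0]
    - [0,0,0]
  delta_rot:
    - [0,0,0]
    - [0,0,0]
    - [0,0,0]
    - [0,0,0]
    - [0,0,0]
    - [0,0,0]
    - [0,0,0]
    - [0,0,0]
    - [0,0,0]
    - [0,0,0]
    - [0,0,0]
    - [0,0,0]
    - [0,0,0]
    - [0,0,0]
    - [0,0,0]
    - [0,0,0]
    - [0,0,0]
    - [0,0,0]
    - [0,0,0]
    - [0,0,0]
  jaw: [0,0,0,0,0,0,0,0,0,0,0,0,0,0,0,0,0,0,0,0]

```text
time: 10.35
tool_pos: [516.1, -137.5, 333.1]
tcp_rot: [-178.4, -0.5, -81.8]
ft_force: [-0.4, 0.3, -3.6]
finger_gap: 10.0
```

```bash
python3 -c "
from h import *
rel([517.3,-136.6,280],7.5)"
```

```text
pos [ 516.1 -137.5  333.1] rot [-178.39   -0.48  -81.85] j [-21.  -6.  88.   0.  96.  61.] F [-0.4  0.3 -3.6] gap 10.0
tool shift [-1.2  0.2 53.1] rotvec [ -0.9   -1.63 -89.33]
```

Request:
jog_arm:
  offset:
    - [0,0,0]
    - [0,0,0]
    - [0,0,1]
    - [0,0,2]
    - [0,0,2]
    - [0,0,2]
    - [0,0,2]
    - [0,0,2]
    - [0,0,2]
    - [0,0,2]
    - [0,0,2]
    - [0,0,2]
    - [0,0,2]
    - [0,0,1]
    - [0,0,0]
    - [0,0,0]
    - [0,0,0]
    - [0,0,0]
  delta_rot:
    - [0,0,-2]
    - [0,0,-4]
    - [0,0,-6]
    - [0,0,-6.5]
    - [0,0,-6.5]
    - [0,0,-6.5]
    - [0,0,-6.5]
    - [0,0,-6.5]
    - [0,0,-6.5]
    - [0,0,-6.5]
    - [0,0,-6.5]
    - [0,0,-6.5]
    - [0,0,-6]
    - [0,0,-5]
    - [0,0,-4]
    - [0,0,-2]
    - [0,0,0]
    - [0,0,0]
  jaw: [0,0,0,0,0,0,0,0,0,0,0,0,0,0,0,0,0,0]

```text
time: 12.15
tool_pos: [519.8, -117.6, 311.9]
tcp_rot: [-179.9, -1.6, 10.6]
ft_force: [-0.5, 0.0, -3.8]
finger_gap: 10.1
```

```bash
python3 -c "
from h import *
rel([517.3,-136.6,228.5],7.5)"
```

```text
pos [ 519.8 -117.6  311.9] rot [-179.93   -1.65   10.57] j [-19.  -6.  90.   1.  94. -29.] F [-0.5  0.  -3.8] gap 10.1
tool shift [-8.3 18.3 83.2] rotvec [-0.11 -1.65  3.07]
```

Request:
jog_arm:
  offset:
    - [-3,6,4]
    - [-3,6,8]
    - [-2,6,12]
    - [0,0,12]
    - [0,0,12]
    - [0,0,10]
    - [0,0,8]
    - [0,0,5]
    - [0,0,2]
    - [0,0,0]
    - [0,0,0]
  delta_rot:
    - [0,-0.6,1]
    - [0,-0.5,1]
    - [0,-0.5,1]
    - [0,0,0]
    - [0,0,0]
    - [0,0,0]
    - [0,0,0]
    - [0,0,0]
    - [0,0,0]
    - [0,0,0]
    - [0,0,0]
  jaw: [0,0,0,0,0,0,0,0,0,0,0]

```text
time: 13.25
tool_pos: [513.6, -137.3, 230.1]
tcp_rot: [-179.8, 0.3, 7.2]
ft_force: [0.0, 0.1, -3.2]
finger_gap: 10.2
```

```bash
python3 look.py 7 side scene wrist; python3 -c "
from h import *
rel([517.3,-136.6,228.5],7.5)"
```

```text
pos [ 513.8 -137.3  230.3] rot [-179.79    0.25    7.17] j [-21.  -3.  96.   0.  87. -28.] F [ 0.5  0.  -2.7] gap 10.0
tool shift [ 3.6 -0.3  1.8] rotvec [-0.21  0.25 -0.33]
```

View pics/side7.png

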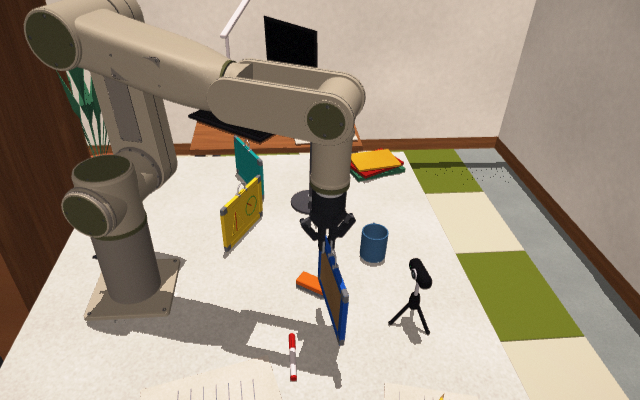

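View pics/scene7.png

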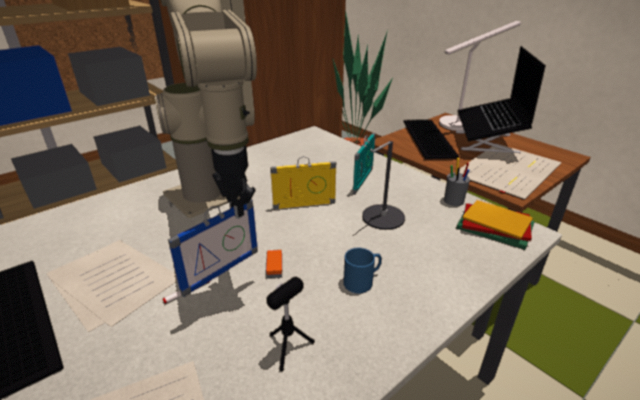

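The drawing now faces the webcam. I'll measure the board's pose from depth.

```bash
cat > meas.py <<'E'
import sys
from h import *
z=np.load(sys.argv[1]);W=pts(z);hsv=cv2.cvtColor(z['p'],cv2.COLOR_RGB2HSV)
lens=np.array([724,-175,176.]);lx=np.array([np.cos(np.radians(7.5)),np.sin(np.radians(7.5)),0])
box=np.zeros((400,640),bool);box[195:300,160:265]=1
m=box&(cv2.inRange(hsv,(105,140,40),(125,255,255))>0)&(W[...,2]>60)
Q=W[m];Q=Q[(abs(Q[:,0]-525)<60)]
for _ in range(3):
    c=Q.mean(0);V=np.linalg.svd(Q-c,full_matrices=False)[2];Q=Q[abs((Q-c)@V[2])<5]
n=V[2]*np.sign(V[2][0]);print("normal(to lens)",n.round(3),"angle to lens x",np.degrees(np.arccos(n@lx)).round(2))
A=W[box&(W[...,2]>60)&(z['d']>0)];A=A[(abs((A-Q.mean(0))@n)<7)]
e1=np.cross([0,0,1],n);e1/=np.linalg.norm(e1);e2=np.cross(n,e1)
P=np.c_[A@e1,A@e2].astype(np.float32)
hi=np.histogram2d(P[:,0],P[:,1],bins=1)
# drop the loop/fingers: rectangle from blue pts hull
B=np.c_[Q@e1,Q@e2].astype(np.float32)
r=cv2.minAreaRect(B);print("rect",np.round(r[1],1),"ang",round(r[2],2))
mid=r[0][0]*e1+r[0][1]*e2+(Q.mean(0)@n-6)*n
d=mid-lens;ly=np.cross([0,0,1],lx);print("mid",mid.round(1),"in lens",np.array([d@lx,d@ly,d[2]]).round(1))
E
python3 meas.py scene7.npz
```

```text
normal(to lens) [ 0.992  0.124 -0.002] angle to lens x 0.39
rect [159.9 217.9] ang 89.93
mid [ 520.3 -205.1  178.9] in lens [-205.9   -3.3    2.9]
```

Already well inside tolerance: about 206 mm from the lens, −3 mm sideways and +3 mm in height, facing within 0.4° and upright within 0.1°. One small trim, then settle and recheck.

Request:
jog_arm:
  offset:
    - [3,-2,1]
    - [2,-1,1]
    - [0,0,0]
    - [0,0,0]
    - [0,0,0]
    - [0,0,0]
    - [0,0,0]
  delta_rot:
    - [0,0,0]
    - [0,0,0]
    - [0,0,0]
    - [0,0,0]
    - [0,0,0]
    - [0,0,0]
    - [0,0,0]
  jaw: [0,0,0,0,0,0,0]

```text
time: 14.1
tool_pos: [519.4, -133.5, 229.1]
tcp_rot: [-179.8, 0.2, 7.2]
ft_force: [0.0, 0.3, -2.2]
finger_gap: 10.1
```

```bash
python3 look.py 8 scene side; python3 meas.py scene8.npz; python3 -c "
from h import *
from bench import monitor
rel([517.3,-136.6,228.5],7.5);print(monitor.sense()['qd'].round(2),monitor.sense()['time'])
a=np.load('scene8.npz')['p'];b=np.load('side8.npz')['p']
cv2.imwrite('pics/f8.png',np.hstack([cv2.resize(a[180:340,130:400,::-1],(400,237)),cv2.resize(b[180:340,250:450,::-1],(400,320))[:237]]) )"
```

```text
normal(to lens) [ 0.992  0.125 -0.   ] angle to lens x 0.33
rect [158.5 218.5] ang 89.46
mid [ 526.1 -201.5  177.1] in lens [-199.7   -0.4    1.1]
pos [ 519.4 -133.5  229.1] rot [-1.7983e+02  1.6000e-01  7.1800e+00] j [-20.  -2.  95.   0.  87. -27.] F [-0.1 -0.1 -3.7] gap 10.0
tool shift [-2.4  2.8  0.6] rotvec [-0.17  0.16 -0.32]
[-0.01  0.04  0.05 -0.05 -0.    0.03] 14.2
```

View pics/f8.png

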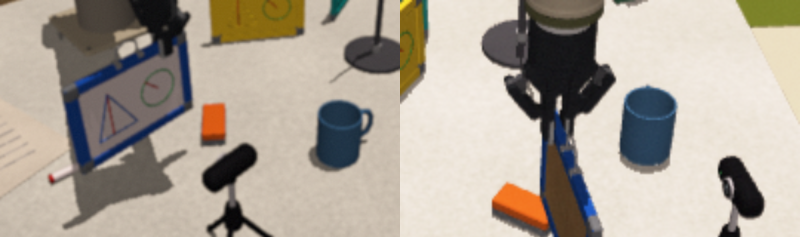

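The pictures show the board held upright, loop edge up, with the drawing facing the webcam. Nothing touches it, and the arm is still.

```bash
python3 -c "
from bench import r
print(r.hand_in())"
```

```text
the job is handed in; nothing more can be done
None
```

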